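# Lock the tongued cover board onto the sample tray

### The job

Close the sample tray with its cover board: hold the board by its rib, angle its tongued edge down into the groove of the tray's far rail, centred along it, push it gently home until you feel it stop, then lower the board slowly flat so that the joint locks over the bead and the board lies fully down on the tray's front ledge, and let go. The rail is clamped at a setting that nobody has measured, so find its stop by feel; never force the board against the tray (keep well under 25 N, and set it down very slowly, for a rigid landing strikes hard), and leave the bottles and the vial where they stand.

Things in the scene. Friction and masses are not known exactly. Their poses are not given: they have to be found in the camera images.
- cover_grip (a point): Centre of the upright grip rib on the loose grey board; pinch it across x. Rib 14 mm thick (x), 50 mm long (y), 32 mm high; this point is 36 mm above the board's underside, 22 mm above its top. Board slab 130 (x) x 100 (y) x 14 mm, 0.18 to 0.26 kg, flat on the worktop at first. Axes: x to the tongued edge, y along the tongue, z up.
- cover_nose (a point): Tip of the board's tongue, mid-width, mid-thickness: 76 mm to +x of the rib's centre, 2.2 mm above the underside; axes as cover_grip. The tongue runs the whole 100 mm edge, level with the underside: 4.4 mm thick, 11 mm long, half-round tip.
- cover_front (a point): Middle of the board's plain front lower edge, 65 mm to -x of the rib's centre, at underside level; axes as cover_grip. Across the underside, 31.5 to 39.5 mm to +x of the rib's centre, runs a recess 8 mm wide and 6.5 mm deep that takes the rail's bead.
- groove (a point): Point fixed on the tray at seat level (where the board's underside finally rests), 40 mm above the worktop, mid-width: where the front face of the rail's upper lip is at mid-setting. Axes: x into the groove, y along it, z up. The aluminium rail is clamped up to 10 mm nearer or farther in x, unreported: feel for it (holds to 80 N). Groove back wall 9.5 mm behind the lip's true face.
- bead (a point): Point fixed on the tray at seat level, under the middle of the rail's bead at mid-setting, 31.5 mm in front of the lip; it shifts with the rail, unreported. Square-edged bead 5 mm high, 5 mm wide, 60 mm long on the lower lip, which is at seat level and reaches 36 mm before the lip. Recess drops over the bead with the tongue at the back wall or up to 2 mm short; else the bead holds the board up.
- tray: White open sample tray, 200 (x) x 130 (y) mm, fixed to the worktop; origin at the centre of its underside. Rail 112 mm long at its +x side: upper lip's underside 7.5 mm, top 14 mm above seat level. A flat board cannot pass between bead and lip; tilted 10 to 20 degrees, tongue down, it slides over the bead into the groove, its underside riding on the bead. All is rigid.
- ledge (a point): Middle of the tray's front ledge, at seat level 40 mm above the worktop, 137.5 mm in front of the groove point; 55 mm deep in x, 130 mm wide. It carries the front of the board once flat; landing on it at 10 degrees a second already strikes with over 25 N, at 3 it does not. Nothing stands higher than the seat level but the rail.
- vial: Small standing glass vial, 27 mm wide, 60 mm high, bystander; origin at the centre of its underside.
- blue_cap_bottle: Standing plastic bottle with a blue cap, 51 mm wide, 96 mm high, bystander; origin at the centre of its underside.
- media_bottle: Standing glass bottle with an orange cap, 66 mm wide, 113 mm high, bystander; origin at the centre of its underside.
Not all that is in view belongs to the job. What is shaped like the part that bears cover_grip but purple is not meant.

How it is judged (in metres and radians):
On the way:
1. the board is held at an angle with its tongue down on the rail's lower lip or in the groove (angle between cover_nose's own z axis and vertical between 0.1 and 0.6 rad and x of cover_nose in the frame of groove between -0.004 and 0.022 m and z of cover_nose in the frame of groove between 0 and 0.0065 m and y of cover_nose in the frame of groove between -0.012 and 0.012 m), for 0.2 s.
At the end, for the whole second after the job is handed in: The board lies flat (0.02 rad), square to the rail (0.04 rad) and centred on it (12 mm), its tongue tip -4 to 22 mm beyond the reference point and 0.5 to 4 mm above seat level, its front edge on the ledge (2 mm), so that the recess is over the bead; released and at rest (angle between cover_nose's own z axis and vertical below 0.02 rad and angle between the x axis of cover_nose and the x axis of groove, either way round below 0.04 rad and x of cover_nose in the frame of groove between -0.004 and 0.022 m and y of cover_nose in the frame of groove between -0.012 and 0.012 m and z of cover_nose in the frame of groove between 0.0005 and 0.004 m and z of cover_front in the frame of groove between -0.002 and 0.0018 m and linear speed of cover below 0.01 m/s and angular speed of cover below 0.05 rad/s); the robot touches nothing.
It fails at once if the board is forced against the tray or its rail with more than 25 N (contact force between cover and tray above 25 N).
It fails at once if the gripper presses on the tray or its rail with more than 25 N (contact force between the arm and tray above 25 N).
It fails at once if the standing vial is moved by more than 30 mm (distance of vial from where it was at the start of the episode above 0.03 m).
It fails at once if the small blue-capped bottle is moved by more than 30 mm (distance of blue_cap_bottle from where it was at the start of the episode above 0.03 m).
It fails at once if the orange-capped bottle is moved by more than 30 mm (distance of media_bottle from where it was at the start of the episode above 0.03 m).
It also fails if it takes over 70 s, if anything falls off the work surface, if the arm or the gripper's body presses on something with over 40 N, if the wrist force passes 120 N, or if a joint passes its speed limit or range.

### The arm

A 6-joint arm with a two-finger parallel gripper is mounted at the origin on a cart in front of the work surface, level with it; the furniture and walls round the work are solid. World frame = base frame: x ahead of the robot, y to its left, z up, the work surface at z = 0. Lengths are in mm, angles in rad, forces in N, time in s.
With the tool pointing down it reaches from about 275 to 750 mm from the base axis. Payload 10.2 kg.
Tool frame: the origin (TCP) lies between the finger pads; the fingertips stand 17 mm ahead of it and the grasp point (between the pads) lies 2 mm behind it; z points along the fingers, y is the line along which they close (so a half turn about z gives the same grasp; the last joint's range is limited). The gripper opens to 85 mm and grips with 20 to 120 N. Pads are 22 mm wide; open, the fingers measure 114 mm over their backs; the gripper's body (76 mm by 85 mm) begins 54 mm behind the grasp point. The pads swing forward as they close: fully open they stand 13 mm farther back than shut.
Start: joints at [-1.5, 0.313, 1.498, -0, 1.331, -0.223], TCP at [152.022, -502.514, 248.294] pointing down, gripper open.
Joint ranges: [-2.94, 2.94], [-0.97, 2.17], [0.19, 2.56], [-1.23, 4.37], [0.02, 3.11], [-2.88, 2.88]. Speed limits (rad/s): [2.39, 2.39, 3.01, 3.14, 3.14, 3.14].

### API

Orientations are given as a unit quaternion [w, x, y, z].
In Python, from rig import * gives the robot as it stands.
- The arm moves only by the tool step_arm, never from a script. Its argument "commands" is text: rows parted by semicolons, each of 7 numbers parted by spaces: the opening, from 0 (shut) to 1 (fully open), then the shift along the tool's x, y, z in cm, then the turn, a rotation vector about the tool's x, y, z in rad. In form: hand x y z rx ry rz; .... A call has 1 to 20 rows; each row is the pose to reach, as a shift and turn from the pose commanded when the call began, along the tool's axes at that moment; what a row does not reach only later rows make up. A row lasts 1/12 s, in which the tool goes at most 41.7 mm and 7.16 degrees, less where a joint would pass 70% of its speed; a pose out of reach is approached as far as the arm can. A call with a gripper value outside its range is refused whole. The fingers move at their own pace and stop on an object; "newtons" is the grip in N (left out, the last holds). Time passes only in rows, so rows that repeat a pose let the fingers close. It gives the time, the measured TCP pose, the force, the opening and the grip force at its end, in the units of the state.
- sense(): the state, without advancing time (a new reading comes with each control period).
- capture(name): name is "side" or "top"; returns the picture (420x560x3 uint8, red, green, blue); there is no depth.
- camera_model(name): a dict with "mtx" (3x3 intrinsics, pixels), "k1" (the pictures are not rectified: a ray, as slopes to the right and down, at radius r is drawn at 1 + k1 r^2 times it, then the intrinsics apply), "eye" and "rotation" of the camera in the world. Camera axes: x right, y down, z forward; pixel columns grow to the right and rows downward; lengths in mm; the calibration is good to about 2 mm. A picture is of the moment at which its call begins. camera_model takes no time and is no camera call.
- finish_job(): hands the job in; it is judged then, once.
Trained networks look in the newest picture that a camera, given by its name, has taken for a name from the list of things; names that differ only in an ending like _2 or _b are one class to them, and where a whole thing is asked for, a point or a joint stands for the part that bears it (a point fixed in the world has none). Each returns a list of dicts, best first, with "score" (0 to 1); they miss things now and then, are a little off and sometimes report something else, mostly with a low value. They report only what shows in the picture. A call takes as long as a camera call. They do not tell look-alikes from the thing itself.
- search_frame(camera, label): "rect" ([centre column, centre row, width, height] in pixels, round what is visible of it).
- trace(camera, label): "mask" (420x560 bool, what is visible of it) and "rect" ([centre column, centre row, width, height] in pixels, round what is visible of it).
- spot_point(camera, label): "xy" ([column, row] in pixels: a listed point, or the origin of a listed thing).
The state is a dict: "time_s": time; "joints": joint angles; "dq": joint speeds; "tau": joint torques, N m; "eef_pos": TCP position; "ee_rot": TCP orientation; "force": force on the tool from outside, world axes, zero at the start; "wrist_torque": the same for the moment, N m; "grip_width": opening from 0.0 (shut) to 1.0 (fully open); "grip_force": force on a finger pad.
Only numpy, scipy, OpenCV 4.12 (cv2) and the standard library are available. Lean on these libraries where they do the work, as an engineer would, in place of code of your own. Each camera call takes 0.05 s, during which the arm holds its last target. There are 200 camera calls.

## Working session

There is one attempt and no reset: what is moved stays moved. The work goes in short steps, Python scripts to look and compute and a tool call to move; the robot and the scene stay as the last step left them, time stands still between calls to the robot, and variables do not carry over. Pictures are saved under pics/ and viewed, at most 10 in all, crops included, and the job is handed in when it is done.

Besides the shell and the picture viewer there is one more tool, called as name(argument=value, ...) on one line, values as JSON. step_arm: Moves the arm, as the interface text tells. Its arguments: {"type":"object","properties":{"commands":{"type":"string"},"newtons":{"type":"number"}},"required":["commands"]}

```bash
ls; mkdir -p pics
cat > h.py <<'E'
from rig import *
import numpy as np, cv2
def ray(cam,px):
    m=camera_model(cam);K=np.array(m["mtx"],float)
    d=(np.array(px,float)-K[:2,2])/[K[0,0],K[1,1]]
    u=d.copy()
    for _ in range(30): u=d/(1+m["k1"]*(u@u))
    r=np.array(m["rotation"])@np.r_[u,1]
    return np.array(m["eye"],float),r/np.linalg.norm(r)
def at_z(cam,px,z):
    e,r=ray(cam,px);return e+r*(z-e[2])/r[2]
def tri(p,q):
    e1,r1=ray("side",p);e2,r2=ray("top",q)
    s=np.linalg.lstsq(np.c_[r1,-r2],e2-e1,rcond=None)[0]
    a=e1+r1*s[0];b=e2+r2*s[1];return (a+b)/2,np.linalg.norm(a-b)
E
python3 - <<'E'
from h import *
for c in("side","top"):
    im=capture(c);cv2.imwrite(f"pics/{c}0.png",im[:,:,::-1])
    m=camera_model(c);print(c,m)
    for l in "cover_grip cover_nose cover_front groove bead ledge tray vial blue_cap_bottle media_bottle".split():
        print(l,[(round(d["score"],2),np.round(d["xy"]).tolist(),at_z(c,d["xy"],{"cover_grip":36,"groove":40,"bead":40,"ledge":40}.get(l,0)).round().tolist()) for d in spot_point(c,l)[:3]])
print(sense())
E
```

```text
pics
side {'mtx': array([[521.51130716,   0.        , 277.9758622 ],
       [  0.        , 521.51130716, 215.18658102],
       [  0.        ,   0.        ,   1.        ]]), 'k1': 0.06573703297340473, 'eye': array([ 396.43909185, 1311.43882538,  655.58743149]), 'rotation': array([ 0.04020656, -0.04213197,  0.8428595 , -0.53497308])}Traceback (most recent call last):
  File "<stdin>", line 6, in <module>
  File "h.py", line 11, in at_z
    e,r=ray(cam,px);return e+r*(z-e[2])/r[2]
        ~~~^^^^^^^^
  File "h.py", line 8, in ray
    r=np.array(m["rotation"])@np.r_[u,1]
      ~~~~~~~~~~~~~~~~~~~~~~~^~~~~~~~~~~
ValueError: matmul: Input operand 1 has a mismatch in its core dimension 0, with gufunc signature (n?,k),(k,m?)->(n?,m?) (size 3 is different from 4)
```

Rotation is a quaternion.

```bash
sed -i 's/r=np.array(m\["rotation"\])@np.r_\[u,1\]/r=R.from_quat(m["rotation"],scalar_first=True).apply(np.r_[u,1])/; 2a from scipy.spatial.transform import Rotation as R' h.py
python3 - <<'E'
from h import *
for c in("side","top"):
    im=capture(c);cv2.imwrite(f"pics/{c}0.png",im[:,:,::-1])
    print(c,camera_model(c)["eye"])
    for l in "cover_grip cover_nose cover_front groove bead ledge tray vial blue_cap_bottle media_bottle".split():
        print(l,[(round(d["score"],2),np.round(d["xy"],1).tolist(),at_z(c,d["xy"],{"cover_grip":36,"groove":40,"bead":40,"ledge":40}.get(l,0)).round().tolist()) for d in spot_point(c,l)[:3]])
print(sense())
E
```

```text
side [ 396.43909185 1311.43882538  655.58743149]
cover_grip [(0.81, [355.4, 189.3], [343.0, -204.0, 36.0]), (0.78, [305.3, 252.8], [471.0, 208.0, 36.0]), (0.52, [298.5, 172.8], [530.0, -340.0, 36.0])]
cover_nose [(0.94, [375.7, 196.6], [278.0, -234.0, 0.0]), (0.72, [268.3, 263.7], [562.0, 206.0, 0.0])]
cover_front [(0.58, [332.9, 263.4], [404.0, 192.0, 0.0])]
groove [(0.9, [260.8, 175.8], [652.0, -294.0, 40.0])]
bead [(0.78, [269.1, 170.1], [632.0, -350.0, 40.0]), (0.67, [283.4, 189.5], [565.0, -180.0, 40.0])]
ledge [(0.83, [300.6, 174.5], [521.0, -313.0, 40.0]), (0.74, [304.2, 253.9], [472.0, 221.0, 40.0])]
tray [(0.85, [285.2, 184.6], [574.0, -320.0, 0.0])]
vial [(0.53, [247.2, 214.8], [663.0, -73.0, 0.0])]
blue_cap_bottle [(0.66, [220.8, 239.6], [708.0, 88.0, 0.0])]
media_bottle [(0.63, [297.9, 319.8], [471.0, 427.0, 0.0]), (0.28, [331.5, 265.1], [407.0, 201.0, 0.0])]
top [ 438.83175642   79.90273366 1416.42440057]
cover_grip [(0.78, [231.4, 228.0], [477.0, 212.0, 36.0]), (0.61, [371.6, 264.1], [349.0, -239.0, 36.0])]
cover_nose [(0.74, [369.0, 287.0], [271.0, -236.0, 0.0]), (0.68
[... 613 characters left out ...]
.0])]
{'time_s': 1.2, 'joints': array([-1.50040877e+00,  3.12927637e-01,  1.49766762e+00, -7.89391780e-06,
        1.33102922e+00, -2.23412909e-01]), 'dq': array([-0.00013132, -0.0001103 ,  0.00183347, -0.00071121, -0.00017709,
        0.00020095]), 'tau': array([-6.56820721e-04, -4.12168479e+01, -2.59904659e+01, -1.69662612e-04,
        4.56946163e-04,  5.84521104e-06]), 'eef_pos': array([ 152.01668041, -502.52190419,  248.29222937]), 'ee_rot': array([-1.61593523e-05,  9.89229413e-01,  1.46373384e-01, -2.60647090e-06]), 'force': array([-0.01187827,  0.4343811 , -0.57825565]), 'wrist_torque': array([ 0.05603015,  0.02497838, -0.0122492 ]), 'grip_force': 0.0, 'grip_width': 1.0001028746448748}
```

View pics/side0.png

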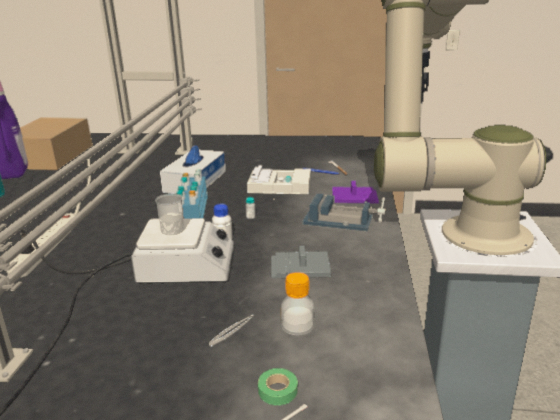

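View pics/top0.png

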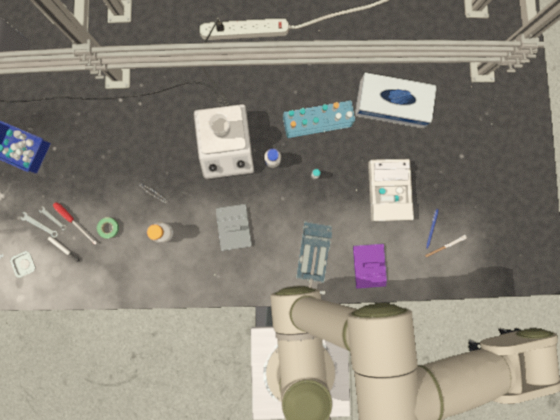

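Candidates for the board: the grey board at top (233,227) / side (302,256), and the purple look-alike at top (370,265) / side (350,195). The dark vise at top (315,252) is something else. I choose the grey one. The tray is at top (391,190), with the bottles at (272,158) and (160,232) and the vial at (316,174).

Run:
```python
from h import *
t=cv2.imread("pics/top0.png");s=cv2.imread("pics/side0.png")
f=lambda im,c,r,w,h:cv2.resize(im[r:r+h,c:c+w],(400,300),interpolation=cv2.INTER_CUBIC)
cv2.imwrite("pics/crop.png",np.vstack([np.hstack([f(t,193,197,80,60),f(t,352,160,80,60)]),np.hstack([f(s,262,230,80,60),f(s,240,150,80,60)])]))
for c in("side","top"):
  for l in("cover_grip","tray"):
    for d in trace(c,l)[:3]:
        m=d["mask"];cnt=max(cv2.findContours(m.astype(np.uint8),0,1)[0],key=len)
        z=14 if l=="cover_grip" else 40
        if c=="top":
            P=np.array([at_z(c,p[0],z)[:2] for p in cnt]);print(cv2.minAreaRect(P.astype(np.float32)))
        print(c,l,d["score"],d["rect"])
```

```text
side cover_grip 0.91 [357.1, 195.1, 41.1, 18.8]
side cover_grip 0.82 [301.4, 261.5, 57.3, 35.6]
side tray 0.76 [280.6, 179.6, 67.2, 27.5]
side tray 0.66 [299.5, 259.9, 64.6, 33.7]
((343.88055419921875, -238.4584197998047), (140.23007202148438, 99.7525863647461), 2.885995388031006)
top cover_grip 0.84 [370.9, 268.1, 34.0, 43.9]
((588.7422485351562, -307.10626220703125), (204.90028381347656, 143.1728973388672), 1.4232401847839355)
top tray 0.82 [388.6, 191.8, 48.5, 57.7]
```

View pics/crop.png

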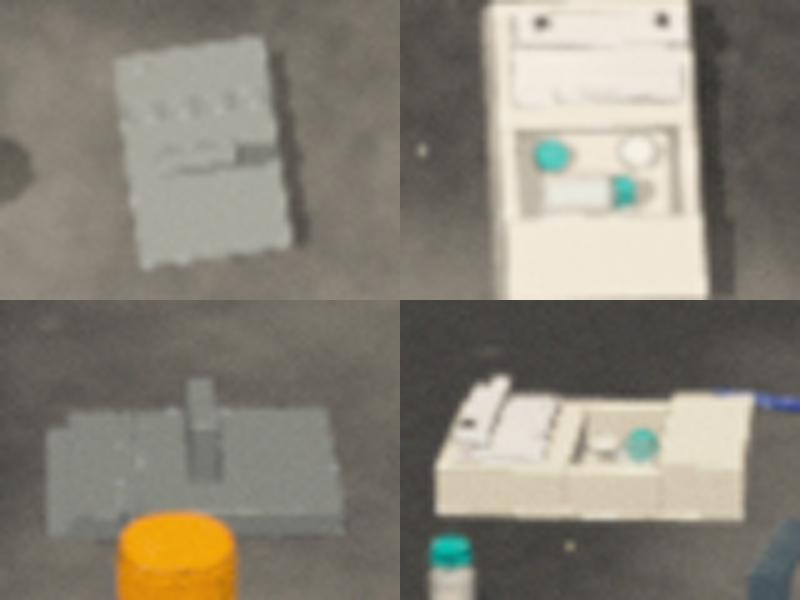

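The crop confirms it: grey board with its tongue at the far (+x) edge (step at left in the side view), and the tray with its rail at +x. Next I'll get an accurate yaw and position.

Run:
```python
from h import *
t=cv2.imread("pics/top0.png")
a=cv2.resize(t[150:230,360:420],(600,600*80//60)[0:2],interpolation=cv2.INTER_CUBIC)[:,:]
a=cv2.resize(t[154:229,362:418],(448,600),interpolation=cv2.INTER_CUBIC)
b=cv2.resize(t[200:256,210:257],(352,420),interpolation=cv2.INTER_CUBIC)
o=np.zeros((600,800,3),np.uint8);o[:,:448]=a;o[:420,448:]=b
cv2.imwrite("pics/crop2.png",o)
```

```text
(no output)
```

View pics/crop2.png

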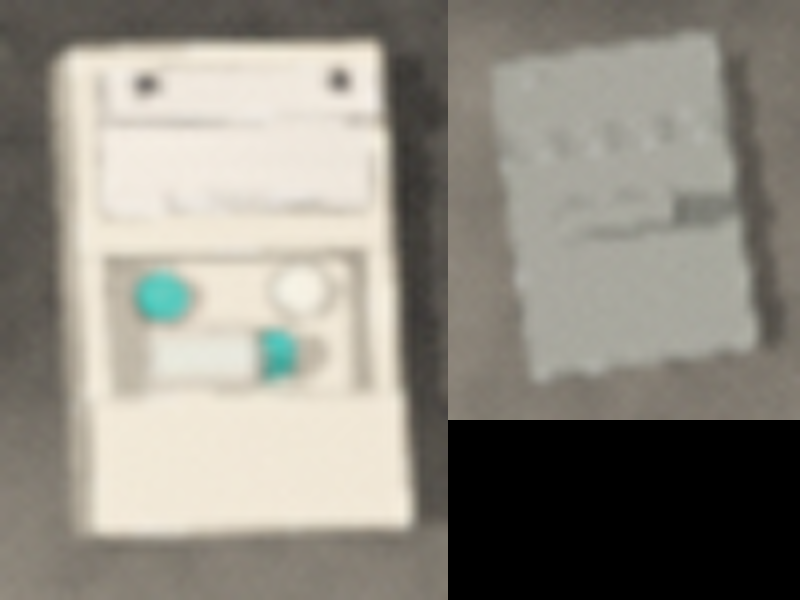

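```bash
cat > e.py <<'E'
from h import *
from scipy.ndimage import map_coordinates, gaussian_filter
def edge(img,cam,p,q,z,half=3,off=None):
    g=gaussian_filter(img.astype(float).mean(2),0.7);p=np.array(p,float);q=np.array(q,float)
    d=(q-p)/np.linalg.norm(q-p);n=np.array([-d[1],d[0]]);s=np.arange(-half,half+.01,.1);pts=[]
    for t in np.linspace(.06,.94,40):
        c=p+(q-p)*t;X=c+s[:,None]*n
        v=map_coordinates(g,[X[:,1],X[:,0]],order=3);gr=np.abs(np.gradient(v));w=gr*(gr>.5*gr.max())
        pts.append(c+n*(w*s).sum()/w.sum())
    W=np.array([at_z(cam,x,z)[:2] for x in pts])
    for _ in range(3):
        vx,vy,x0,y0=cv2.fitLine(W.astype(np.float32),cv2.DIST_HUBER,0,.01,.01).ravel()
    r=(W-[x0,y0])@[-vy,vx]
    return np.array([x0,y0]),np.array([vx,vy]),np.std(r)
E
python3 - <<'E'
from e import *
im=cv2.imread("pics/top0.png")
T=lambda u,v:((u+.5)/8-.5+362,(v+.5)/8-.5+154)
B=lambda u,v:((u-448+.5)/7.5-.5+210,(v+.5)/7.5-.5+200)
L={"tray right":(T(382,42),T(412,527),40),"tray front":(T(95,532),T(412,527),40),"tray back":(T(72,45),T(382,42),54),"pit front":(T(110,393),T(360,390),40),"pit back":(T(110,255),T(360,248),40),
"b left":(B(492,68),B(535,380),14),"b right":(B(717,35),B(757,348),7),"b front":(B(535,380),B(757,348),14),"b back":(B(492,68),B(717,35),4)}
for k,(p,q,z) in L.items():
    c,d,s=edge(im,"top",p,q,z);print(k,c.round(1),d.round(4),"ang from x(deg)",round(np.degrees(np.arctan2(d[1],d[0])),2),"std",s.round(2))
for n,p,q in(("grip",(305.3,252.8),(231.4,228.)),("nose",(268.3,263.7),(225.1,207.3)),("front",(332.9,263.4),(235.9,247.6)),("groove",(260.8,175.8),(389.3,167.1)),("ledge",(300.6,174.5),(392.4,211.7)),("bead",(269.1,170.1),(392.6,178.3)),("tray",(285.2,184.6),(388.1,192.6))):
    P,e=tri(p,q);print(n,P.round(1),e.round(1))
E
```

```text
tray right [ 596.3 -378.4] [0.9998 0.0176] ang from x(deg) 1.01 std 0.53
tray front [ 490.3 -312.8] [ 0.0149 -0.9999] ang from x(deg) -89.15 std 0.34
tray back [ 688.8 -309. ] [0.0042 1.    ] ang from x(deg) 89.76 std 0.43
pit front [ 549.6 -308. ] [ 0.0823 -0.9966] ang from x(deg) -85.28 std 2.87
pit back [ 602.9 -314.2] [0.0156 0.9999] ang from x(deg) 89.11 std 1.11
b left [470.2 258.2] [0.9927 0.1205] ang from x(deg) 6.92 std 0.73
b right [486.  159.3] [0.9926 0.1216] ang from x(deg) 6.98 std 0.53
b front [412.8 193.8] [ 0.1227 -0.9924] ang from x(deg) -82.95 std 0.71
b back [551.8 217.4] [ 0.1271 -0.9919] ang from x(deg) -82.7 std 0.52
grip [473.6 211.6  37.9] 6.3
nose [552.  234.1  16.6] 12.3
front [408.3 201.2   5.1] 9.0
groove [ 660.1 -311.3   33.9] 10.1
ledge [ 519.2 -312.6   40.3] 4.2
bead [ 625.9 -314.6   53. ] 1.7
tray [ 578.5 -311.7    3.7] 10.4
```

```bash
cat > go.py <<'E'
from h import *
def Rt(yaw,pitch=0): # board yaw (deg), nose-down pitch(deg) -> tool rotation; tool x=board y, tool y=board x
    return R.from_euler("ZY",[yaw,pitch],degrees=True)*R.from_matrix(np.array([[0,1,0],[1,0,0],[0,0,-1.]]))
def delta(pos,Rg,s=None,cur=None):
    s=s or sense()
    p0,R0=cur if cur else (s["eef_pos"],R.from_quat(s["ee_rot"],scalar_first=True))
    return (R0.inv().apply(np.array(pos)-p0)/10).round(3),(R0.inv()*Rg).as_rotvec().round(4)
E
python3 -c "
from go import *
print(delta([476.5,208.6,130],Rt(6.95)))"
```

```text
(array([ 51.652, -58.669,  11.828]), array([ 0.0000e+00,  1.0000e-04, -1.3983e+00]))
```

step_arm(commands="1 51.65 -58.67 5 0 0 -1.398;1 51.65 -58.67 5 0 0 -1.398;1 51.65 -58.67 5 0 0 -1.398;1 51.65 -58.67 5 0 0 -1.398;1 51.65 -58.67 5 0 0 -1.398;1 51.65 -58.67 5 0 0 -1.398;1 51.65 -58.67 5 0 0 -1.398;1 51.65 -58.67 5 0 0 -1.398;1 51.65 -58.67 5 0 0 -1.398;1 51.65 -58.67 5 0 0 -1.398;1 51.65 -58.67 5 0 0 -1.398;1 51.65 -58.67 5 0 0 -1.398;1 51.65 -58.67 5 0 0 -1.398;1 51.65 -58.67 5 0 0 -1.398;1 51.65 -58.67 5 0 0 -1.398;1 51.65 -58.67 5 0 0 -1.398;1 51.65 -58.67 5 0 0 -1.398;1 51.65 -58.67 5 0 0 -1.398;1 51.65 -58.67 5 0 0 -1.398;1 51.65 -58.67 5 0 0 -1.398")

```text
time_s: 3.07
eef_pos: [477.4, 212.9, 197.4]
ee_rot: [-0.0, 0.662, 0.75, 0.0]
force: [0.2, 1.2, -0.1]
grip_width: 0.998
grip_force: 0.0
```

step_arm(commands="0.6 0 0 4 0 0 0;0.6 0 0 8 0 0 0;0.6 0 0 11 0 0 0;0.6 0 0 13.5 0 0 0;0.6 0 0 15.5 0 0 0;0.6 0 0 16.2 0 0 0;0.6 0 0 16.2 0 0 0;0.6 0 0 16.2 0 0 0")

```text
time_s: 3.73
eef_pos: [477.0, 208.5, 37.2]
ee_rot: [0.0, 0.663, 0.749, 0.0]
force: [-0.5, 0.6, 1.0]
grip_width: 0.599
grip_force: 0.0
```

Run:
```python
from h import *
s=sense();print(s["eef_pos"],s["force"],R.from_quat(s["ee_rot"],scalar_first=True).as_matrix().round(3).tolist())
c=cv2.imread
a=capture("side");b=capture("top")
f=lambda im,c,r,w,h:cv2.resize(im[r:r+h,c:c+w,::-1],(400,300),interpolation=cv2.INTER_CUBIC)
cv2.imwrite("pics/g1.png",np.hstack([f(a,262,215,80,60),f(b,193,197,80,60)]))
```

```text
[476.96264483 208.54338525  37.16953463] [-0.49175429  0.56069167  1.03925268] [[-0.121, 0.993, 0.001], [0.993, 0.121, 0.0], [0.0, 0.001, -1.0]]
```

View pics/g1.png

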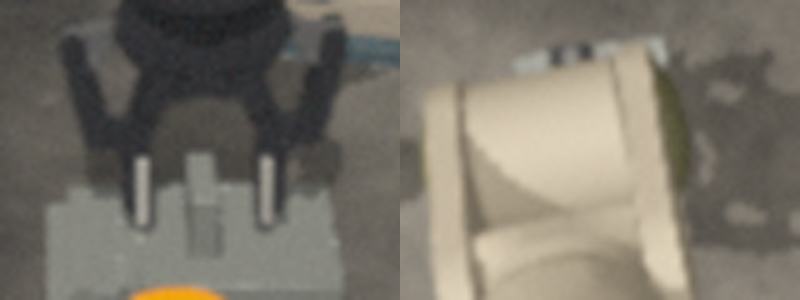

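The rib (crop column 201) sits midway between the pads (141 and 265), so I can close.

step_arm(commands="0 0 0 0 0 0 0;0 0 0 0 0 0 0;0 0 0 0 0 0 0;0 0 0 0 0 0 0;0 0 0 0 0 0 0;0 0 0 0 0 0 0;0 0 0 0 0 0 0;0 0 0 0 0 0 0;0 0 0 0 0 0 0;0 0 0 0 0 0 0", newtons=80)

```text
time_s: 4.67
eef_pos: [476.9, 208.7, 37.1]
ee_rot: [0.0, 0.663, 0.749, 0.001]
force: [-1.3, -1.1, 6.3]
grip_width: 0.151
grip_force: 79.1
```

step_arm(commands="0 0 0 -1 0 0 0;0 0 0 -4 0 0 0;0 0 0 -8 0 0 0;0 0 0 -12 0 0 0;0 0 0 -14.5 0 0 0;0 0 0 -15 0 0 0;0 0 0 -15 0 0 0;0 0 0 -15 0 0 0;0 0 0 -15 0 0 0")

```text
time_s: 5.42
eef_pos: [475.6, 208.4, 184.5]
ee_rot: [-0.001, 0.663, 0.749, -0.001]
force: [0.8, 0.8, -3.1]
grip_width: 0.146
grip_force: 78.6
```

Run:
```python
from h import *
s=sense();print(s["eef_pos"],s["force"],s["wrist_torque"],s["grip_width"],s["grip_force"],R.from_quat(s["ee_rot"],scalar_first=True).as_matrix().round(4).tolist())
a=capture("side")
cv2.imwrite("pics/g2.png",cv2.resize(a[120:300,200:420,::-1],(660,540),interpolation=cv2.INTER_CUBIC))
for l in("cover_grip","cover_nose","cover_front"):
  print(l,[(d["score"],d["xy"]) for d in spot_point("side",l)[:3]])
```

```text
[475.61736088 208.43540302 184.47699462] [ 0.75477269  0.7557717  -3.0762456 ] [ 0.01531961 -0.03822973 -0.04379056] 0.1459784894911978 78.64627003669739 [[-0.1207, 0.9927, -0.0036], [0.9927, 0.1207, -0.0007], [-0.0002, -0.0036, -1.0]]
cover_grip [(0.73, [303.5, 198.3]), (0.58, [354.8, 187.4])]
cover_nose [(0.66, [280.1, 185.6]), (0.62, [268.5, 209.7]), (0.59, [376.3, 197.9])]
cover_front [(0.94, [332.7, 198.7]), (0.65, [332.2, 210.0])]
```

View pics/g2.png

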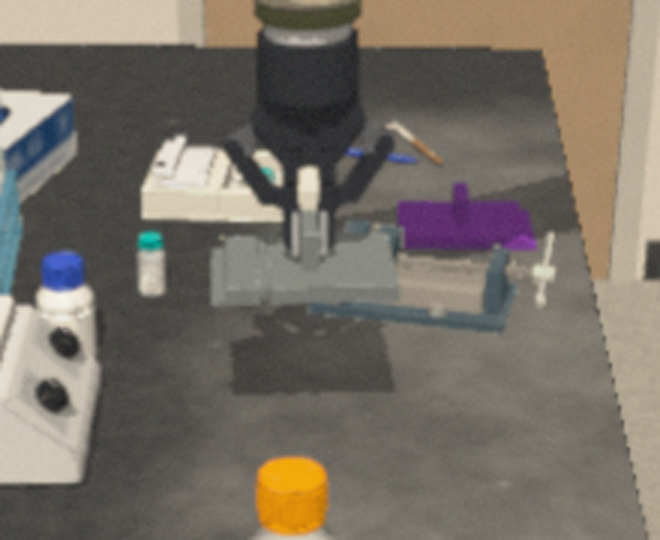

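The board is held level and clear. Next: locate the lip in the first picture and compute the approach, tilted 12° nose-down.

```bash
cat >> go.py <<'E'
G=np.array([655.,-312.5,40.]);YAW=0.8;N=np.array([76,0,-34.9])
Rb=lambda p,y=YAW:R.from_euler("ZY",[y,p],degrees=True)
def tcp_for_nose(nx,ny,nz,pitch,yaw=YAW): # nose in groove frame
    return G+Rb(0).apply([nx,ny,nz])-Rb(pitch,yaw).apply(N)
def nose_now():
    s=sense();Rc=R.from_quat(s["ee_rot"],scalar_first=True)
    B=Rc*R.from_matrix(np.array([[0,1,0],[1,0,0],[0,0,-1.]])).inv()
    y,p,r=B.as_euler("ZYX",degrees=True)
    return Rb(0).inv().apply(s["eef_pos"]+B.apply(N)-G).round(2),(y.round(2),p.round(2),r.round(2)),s["eef_pos"].round(2),s["force"].round(2),s["wrist_torque"].round(3),s["grip_width"]
E
python3 - <<'E'
from go import *
for v,z in((42,54),(122,54),(212,40),(250,40),(392,40)): print(v,at_z("top",((240.5)/8-.5+362,(v+.5)/8-.5+154),z).round(1))
print(nose_now());p=tcp_for_nose(-14.5,0,50,12);print(p,delta(p,Rt(YAW,12)))
print(delta(p,Rt(YAW,0)))
E
```

```text
42 [ 689.1 -314.    54. ]
122 [ 656.1 -312.5   54. ]
212 [ 621.1 -314.7   40. ]
250 [ 605.4 -314.    40. ]
392 [ 547.  -311.4   40. ]
(array([-96.03, 531.58, 110.24]), (np.float64(6.93), np.float64(0.11), np.float64(-0.01)), array([476.18, 208.53, 185.28]), array([ 0.52,  0.57, -2.56]), array([0.002, 0.013, 0.059]), 0.14601526179885702)
[ 573.42485275 -313.63907795  139.93863977] (array([-53.008,   3.362,   4.534]), array([0.2073, 0.0114, 0.1066]))
(array([-53.008,   3.362,   4.534]), array([-0.002 ,  0.0002,  0.107 ]))
```

step_arm(commands="0 -3 0 0 0 0 0;0 -6.5 0.5 0 0 0 0;0 -10.5 1 0 0 0 0;0 -14.5 1.2 0 0 0 0;0 -18.5 1.5 0 0 0 0.05;0 -22.5 1.7 0 0 0 0.05;0 -26.5 2 0 0 0 0.08;0 -30.5 2.2 0 0 0 0.1;0 -34.5 2.5 0 0 0 0.107;0 -38.5 2.7 0 0.03 0 0.107;0 -42.5 3 0 0.06 0 0.107;0 -46 3.2 1 0.1 0.005 0.107;0 -49.5 3.3 2 0.13 0.007 0.107;0 -51.8 3.36 3 0.16 0.009 0.107;0 -53 3.36 4 0.19 0.011 0.107;0 -53 3.36 4.5 0.207 0.011 0.107;0 -53 3.36 4.5 0.207 0.011 0.107;0 -53 3.36 4.5 0.207 0.011 0.107;0 -53 3.36 4.5 0.207 0.011 0.107;0 -53 3.36 4.5 0.207 0.011 0.107")

```text
time_s: 7.28
eef_pos: [574.1, -312.7, 142.4]
ee_rot: [-0.072, 0.698, 0.708, -0.073]
force: [-1.0, 0.6, -2.0]
grip_width: 0.146
grip_force: 78.5
```

Run:
```python
from go import *
a=capture("side");b=capture("top")
print(*nose_now(),sep="\n")
p=tcp_for_nose(-14.5,0,10,12);print(delta(p,Rt(YAW,12)))
f=lambda im,c,r,w,h:cv2.resize(im[r:r+h,c:c+w,::-1],(400,300),interpolation=cv2.INTER_CUBIC)
cv2.imwrite("pics/g3.png",np.hstack([f(a,240,130,80,60),f(b,352,150,80,60)]))
```

```text
[-13.73   0.63  52.53]
(np.float64(0.81), np.float64(11.8), np.float64(-0.05))
[ 574.01 -312.97  142.24]
[-0.57 -0.44 -2.93]
[ 0.014 -0.175  0.03 ]
0.14445067562991828
(array([-0.062,  0.807,  4.152]), array([0.0035, 0.0009, 0.0001]))
```

View pics/g3.png

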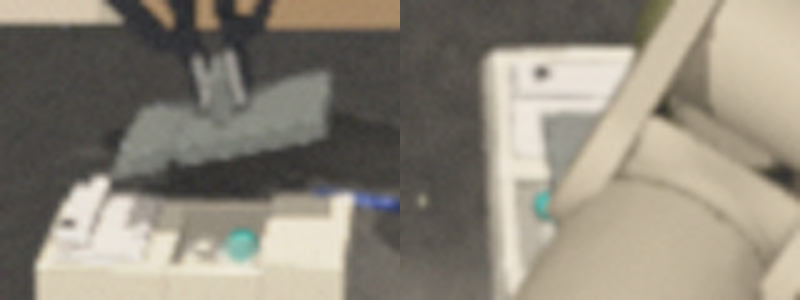

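step_arm(commands="0 -0.06 0.2 1 0 0 0;0 -0.06 0.4 2 0 0 0;0 -0.06 0.6 3 0 0 0;0 -0.06 0.7 3.6 0 0 0;0 -0.06 0.78 4 0 0 0;0 -0.06 0.81 4.15 0 0 0;0 -0.06 0.81 4.15 0 0 0;0 -0.06 0.81 4.15 0 0 0;0 -0.06 0.81 4.15 0 0 0;0 -0.06 0.81 4.15 0 0 0")

```text
time_s: 8.22
eef_pos: [573.4, -314.2, 99.5]
ee_rot: [-0.072, 0.699, 0.708, -0.074]
force: [-0.6, 1.3, -2.6]
grip_width: 0.149
grip_force: 78.5
```

Run:
```python
from go import *
print("corner before", at_z("top",(380.9,172.9),92))
print(*nose_now(),sep="\n")
b=capture("top")
cv2.imwrite("pics/g4.png",cv2.resize(b[160:200,365:405,::-1],(480,480),interpolation=cv2.INTER_CUBIC))
```

```text
corner before [ 637.64052386 -266.76150491   92.        ]
[-14.43  -0.57   9.71]
(np.float64(0.78), np.float64(11.84), np.float64(-0.03))
[ 573.36 -314.16   99.45]
[-0.63  1.25 -2.65]
[-0.037 -0.215 -0.014]
0.1486474826264072
```

View pics/g4.png

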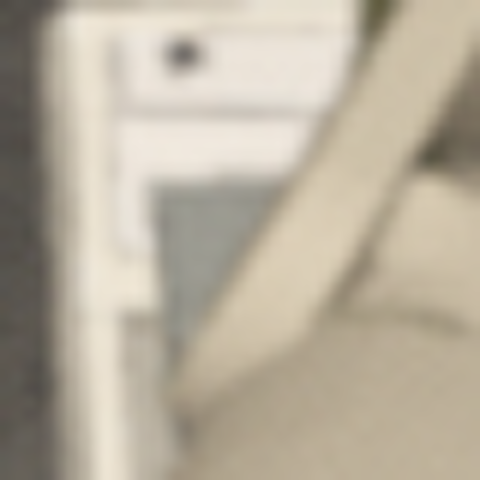

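The nose edge (crop row 178) lies about 20 mm before the lip line (row 105), and the side margins look right. I'll creep down to feel the floor.

step_arm(commands="0 0.1 0.02 0.08 0 0 0;0 0.1 0.03 0.16 0 0 0;0 0.1 0.05 0.24 0 0 0;0 0.1 0.065 0.32 0 0 0;0 0.1 0.08 0.4 0 0 0;0 0.1 0.09 0.45 0 0 0;0 0.1 0.103 0.49 0 0 0;0 0.1 0.103 0.49 0 0 0;0 0.1 0.103 0.49 0 0 0;0 0.1 0.103 0.49 0 0 0")

```text
time_s: 9.1
eef_pos: [573.2, -313.2, 94.4]
ee_rot: [-0.072, 0.699, 0.708, -0.074]
force: [-2.4, 1.3, 3.8]
grip_width: 0.148
grip_force: 79.3
```

```bash
python3 -c "
from go import *
print(*nose_now(),sep='\n')"
```

```text
[-14.62   0.45   4.67]
(np.float64(0.78), np.float64(11.87), np.float64(-0.02))
[ 573.18 -313.15   94.45]
[-2.41  1.33  3.76]
[0.205 0.281 0.048]
0.14820916072298745
```

step_arm(commands="0 0 -0.012 -0.06 0 0 0;0 0 -0.012 -0.06 0 0 0;0 0 -0.012 -0.06 0 0 0;0 0 -0.012 -0.06 0 0 0")

```text
time_s: 9.43
eef_pos: [573.3, -313.1, 94.5]
ee_rot: [-0.072, 0.699, 0.708, -0.074]
force: [-1.3, -0.2, 0.8]
grip_width: 0.149
grip_force: 79.0
```

```bash
python3 -c "
from go import *
print(*nose_now(),sep='\n')"
```

```text
[-14.53   0.51   4.76]
(np.float64(0.78), np.float64(11.86), np.float64(-0.01))
[ 573.26 -313.1    94.54]
[-1.26 -0.16  0.8 ]
[0.011 0.008 0.003]
0.14909297277953587
```

step_arm(commands="0 0 0.04 -0.008 0 0 0;0 0 0.08 -0.016 0 0 0;0 0 0.12 -0.025 0 0 0;0 0 0.16 -0.033 0 0 0;0 0 0.2 -0.041 0 0 0;0 0 0.24 -0.05 0 0 0;0 0 0.28 -0.058 0 0 0;0 0 0.32 -0.066 0 0 0;0 0 0.36 -0.074 0 0 0;0 0 0.4 -0.082 0 0 0;0 0 0.4 -0.082 0 0 0;0 0 0.4 -0.082 0 0 0")

```text
time_s: 10.43
eef_pos: [577.3, -313.0, 94.6]
ee_rot: [-0.073, 0.698, 0.708, -0.074]
force: [-0.4, 0.3, -3.4]
grip_width: 0.145
grip_force: 78.6
```

```bash
python3 -c "
from go import *
print(*nose_now(),sep='\n')"
```

```text
[-10.5    0.54   4.81]
(np.float64(0.78), np.float64(11.87), np.float64(-0.01))
[ 577.3  -313.02   94.59]
[-0.37  0.34 -3.37]
[ 0.028 -0.183 -0.02 ]
0.14482708796162747
```

step_arm(commands="0 0 0.006 0.029 0 0 0;0 0 0.012 0.059 0 0 0;0 0 0.018 0.088 0 0 0;0 0 0.025 0.117 0 0 0;0 0 0.025 0.117 0 0 0;0 0 0.025 0.117 0 0 0;0 0 0.025 0.117 0 0 0;0 0 0.025 0.117 0 0 0")

```text
time_s: 11.1
eef_pos: [577.3, -313.1, 93.7]
ee_rot: [-0.072, 0.699, 0.708, -0.074]
force: [-1.7, 0.6, 2.2]
grip_width: 0.146
grip_force: 79.1
```

```bash
python3 -c "
from go import *
print(*nose_now(),sep='\n')"
```

```text
[-10.47   0.47   3.88]
(np.float64(0.78), np.float64(11.86), np.float64(-0.02))
[ 577.33 -313.07   93.66]
[-1.74  0.62  2.23]
[0.065 0.027 0.031]
0.145631295051892
```

The contact height falls along the tilt slope, so the underside is riding on the bead. That puts the lip at about +3 mm. I'll slide along the board's own plane until the tip is just above the floor.

step_arm(commands="0 0 0.02 -0.02 0 0 0;0 0 0.06 -0.02 0 0 0;0 0 0.11 -0.02 0 0 0;0 0 0.16 -0.02 0 0 0;0 0 0.21 -0.02 0 0 0;0 0 0.26 -0.02 0 0 0;0 0 0.31 -0.02 0 0 0;0 0 0.36 -0.02 0 0 0;0 0 0.41 -0.02 0 0 0;0 0 0.46 -0.02 0 0 0;0 0 0.51 -0.02 0 0 0;0 0 0.56 -0.02 0 0 0;0 0 0.61 -0.02 0 0 0;0 0 0.66 -0.02 0 0 0;0 0 0.7 -0.02 0 0 0;0 0 0.7 -0.02 0 0 0")

```text
time_s: 12.43
eef_pos: [584.3, -312.9, 92.2]
ee_rot: [-0.072, 0.699, 0.708, -0.074]
force: [-1.7, 1.3, 1.9]
grip_width: 0.148
grip_force: 79.2
```

```bash
python3 -c "
from go import *
print(*nose_now(),sep='\n')"
```

```text
[-3.51  0.53  2.43]
(np.float64(0.78), np.float64(11.86), np.float64(-0.01))
[ 584.28 -312.93   92.21]
[-1.72  1.25  1.95]
[-0.034 -0.021  0.038]
0.14785055308248776
```

step_arm(commands="0 0 0.05 -0.015 0 0 0;0 0 0.1 -0.025 0 0 0;0 0 0.15 -0.035 0 0 0;0 0 0.2 -0.045 0 0 0;0 0 0.25 -0.055 0 0 0;0 0 0.3 -0.067 0 0 0;0 0 0.35 -0.077 0 0 0;0 0 0.4 -0.087 0 0 0;0 0 0.45 -0.097 0 0 0;0 0 0.5 -0.108 0 0 0;0 0 0.55 -0.118 0 0 0;0 0 0.6 -0.128 0 0 0;0 0 0.65 -0.138 0 0 0;0 0 0.7 -0.149 0 0 0;0 0 0.75 -0.159 0 0 0;0 0 0.8 -0.169 0 0 0;0 0 0.85 -0.18 0 0 0;0 0 0.9 -0.19 0 0 0;0 0 0.9 -0.19 0 0 0")

```text
time_s: 14.02
eef_pos: [593.5, -312.8, 92.1]
ee_rot: [-0.073, 0.698, 0.708, -0.074]
force: [0.7, -0.1, -2.0]
grip_width: 0.145
grip_force: 78.6
```

```bash
python3 -c "
from go import *
print(*nose_now(),sep='\n')"
```

```text
[5.66 0.56 2.36]
(np.float64(0.78), np.float64(11.87), np.float64(-0.01))
[ 593.46 -312.77   92.15]
[ 0.73 -0.12 -2.02]
[ 0.011 -0.241  0.017]
0.14502417394831055
```

Free, with the tongue low at +5.7. I'll keep feeling forward in small steps.

step_arm(commands="0 0 0.03 -0.006 0 0 0;0 0 0.06 -0.012 0 0 0;0 0 0.09 -0.018 0 0 0;0 0 0.12 -0.025 0 0 0;0 0 0.15 -0.031 0 0 0;0 0 0.18 -0.037 0 0 0;0 0 0.21 -0.043 0 0 0;0 0 0.24 -0.05 0 0 0;0 0 0.27 -0.056 0 0 0;0 0 0.3 -0.062 0 0 0;0 0 0.3 -0.062 0 0 0")

```text
time_s: 14.93
eef_pos: [596.5, -312.8, 92.2]
ee_rot: [-0.073, 0.699, 0.708, -0.074]
force: [-0.3, -0.1, -2.2]
grip_width: 0.147
grip_force: 78.6
```

```bash
python3 -c "
from go import *
print(*nose_now(),sep='\n')"
```

```text
[8.7  0.53 2.38]
(np.float64(0.78), np.float64(11.87), np.float64(-0.01))
[ 596.5  -312.76   92.17]
[-0.3  -0.15 -2.22]
[ 0.05  -0.211  0.018]
0.1474619883336693
```

step_arm(commands="0 0 0.025 -0.005 0 0 0;0 0 0.05 -0.01 0 0 0;0 0 0.075 -0.015 0 0 0;0 0 0.1 -0.02 0 0 0;0 0 0.125 -0.026 0 0 0;0 0 0.15 -0.031 0 0 0;0 0 0.15 -0.031 0 0 0")

```text
time_s: 15.52
eef_pos: [598.0, -312.7, 92.2]
ee_rot: [-0.073, 0.699, 0.708, -0.074]
force: [-0.5, -0.2, -2.4]
grip_width: 0.147
grip_force: 78.6
```

```bash
python3 -c "
from go import *
print(*nose_now(),sep='\n')"
```

```text
[10.22  0.54  2.37]
(np.float64(0.78), np.float64(11.87), np.float64(-0.01))
[ 598.02 -312.72   92.15]
[-0.54 -0.24 -2.45]
[ 0.021 -0.217  0.058]
0.14728601478912245
```

step_arm(commands="0 0 0.025 -0.005 0 0 0;0 0 0.05 -0.01 0 0 0;0 0 0.075 -0.015 0 0 0;0 0 0.1 -0.02 0 0 0;0 0 0.125 -0.026 0 0 0;0 0 0.125 -0.026 0 0 0")

```text
time_s: 16.02
eef_pos: [599.3, -312.7, 92.1]
ee_rot: [-0.073, 0.698, 0.708, -0.074]
force: [-0.4, -1.0, -2.4]
grip_width: 0.148
grip_force: 78.6
```

```bash
python3 -c "
from go import *
print(*nose_now(),sep='\n')"
```

```text
[11.51  0.59  2.33]
(np.float64(0.78), np.float64(11.87), np.float64(-0.0))
[ 599.31 -312.67   92.12]
[-0.4  -0.97 -2.43]
[ 0.035 -0.188  0.056]
0.1478030457533782
```

step_arm(commands="0 0 0.025 -0.005 0 0 0;0 0 0.05 -0.01 0 0 0;0 0 0.075 -0.015 0 0 0;0 0 0.1 -0.02 0 0 0;0 0 0.125 -0.026 0 0 0;0 0 0.125 -0.026 0 0 0")

```text
time_s: 16.52
eef_pos: [599.9, -312.6, 92.2]
ee_rot: [-0.074, 0.699, 0.708, -0.074]
force: [-5.8, 0.9, 0.7]
grip_width: 0.15
grip_force: 78.8
```

```bash
python3 -c "
from go import *
print(*nose_now(),sep='\n')"
```

```text
[11.99  0.62  2.28]
(np.float64(0.76), np.float64(11.99), np.float64(0.03))
[ 599.89 -312.62   92.2 ]
[-5.79  0.89  0.75]
[ 0.22   0.837 -0.189]
0.15016665789993314
```

The stop is felt at nose x ≈ 12.0 (Fx -5.8 N), agreeing with the lip at +3. Now I rotate flat slowly about the tip: first 5° at 3°/s, with the push eased by 0.2 mm.

step_arm(commands="0 0 -0.034 0.034 -0.0044 0 0;0 0 -0.048 0.068 -0.0087 0 0;0 0 -0.061 0.101 -0.0131 0 0;0 0 -0.075 0.135 -0.0175 0 0;0 0 -0.089 0.169 -0.0218 0 0;0 0 -0.103 0.203 -0.0262 0 0;0 0 -0.116 0.237 -0.0305 0 0;0 0 -0.13 0.27 -0.0349 0 0;0 0 -0.144 0.304 -0.0393 0 0;0 0 -0.158 0.338 -0.0436 0 0;0 0 -0.171 0.372 -0.048 0 0;0 0 -0.185 0.406 -0.0524 0 0;0 0 -0.199 0.439 -0.0567 0 0;0 0 -0.212 0.473 -0.0611 0 0;0 0 -0.226 0.507 -0.0655 0 0;0 0 -0.24 0.541 -0.0698 0 0;0 0 -0.254 0.575 -0.0742 0 0;0 0 -0.267 0.608 -0.0785 0 0;0 0 -0.281 0.642 -0.0829 0 0;0 0 -0.295 0.676 -0.0873 0 0")

```text
time_s: 18.18
eef_pos: [596.3, -312.8, 86.1]
ee_rot: [-0.042, 0.701, 0.711, -0.043]
force: [-3.0, 0.9, -0.8]
grip_width: 0.148
grip_force: 78.8
```

```bash
python3 -c "
from go import *
print(*nose_now(),sep='\n')"
```

```text
[12.57  0.48  2.37]
(np.float64(0.78), np.float64(6.84), np.float64(-0.01))
[ 596.27 -312.8    86.07]
[-3.02  0.89 -0.79]
[ 0.041  0.569 -0.124]
0.1480580554251986
```

step_arm(commands="0 0 -0.011 0.027 -0.0035 0 0;0 0 -0.022 0.054 -0.007 0 0;0 0 -0.034 0.081 -0.0105 0 0;0 0 -0.045 0.108 -0.014 0 0;0 0 -0.056 0.135 -0.0175 0 0;0 0 -0.067 0.162 -0.0209 0 0;0 0 -0.079 0.189 -0.0244 0 0;0 0 -0.09 0.216 -0.0279 0 0;0 0 -0.101 0.243 -0.0314 0 0;0 0 -0.112 0.27 -0.0349 0 0;0 0 -0.124 0.296 -0.0384 0 0;0 0 -0.135 0.323 -0.0419 0 0;0 0 -0.146 0.35 -0.0454 0 0;0 0 -0.157 0.377 -0.0489 0 0;0 0 -0.169 0.404 -0.0524 0 0;0 0 -0.18 0.431 -0.0558 0 0;0 0 -0.191 0.458 -0.0593 0 0;0 0 -0.202 0.485 -0.0628 0 0;0 0 -0.214 0.512 -0.0663 0 0;0 0 -0.225 0.539 -0.0698 0 0")

```text
time_s: 19.85
eef_pos: [593.4, -312.8, 81.0]
ee_rot: [-0.017, 0.702, 0.712, -0.018]
force: [-2.3, 0.4, -1.8]
grip_width: 0.147
grip_force: 78.7
```

```bash
python3 -c "
from go import *
print(*nose_now(),sep='\n')"
```

```text
[12.57  0.5   2.4 ]
(np.float64(0.78), np.float64(2.84), np.float64(-0.01))
[ 593.39 -312.82   81.03]
[-2.27  0.38 -1.79]
[-0.075  0.474 -0.12 ]
0.14725327156363482
```

The tilt is 2.8° with the underside already below bead height and no bead contact, so the recess is over the bead. I'll slow down for the landing.

step_arm(commands="0 0 -0.007 0.015 -0.002 0 0;0 0 -0.013 0.031 -0.004 0 0;0 0 -0.02 0.046 -0.006 0 0;0 0 -0.027 0.062 -0.008 0 0;0 0 -0.034 0.077 -0.01 0 0;0 0 -0.04 0.092 -0.012 0 0;0 0 -0.047 0.108 -0.014 0 0;0 0 -0.054 0.123 -0.016 0 0;0 0 -0.06 0.139 -0.018 0 0;0 0 -0.067 0.154 -0.02 0 0;0 0 -0.074 0.169 -0.022 0 0;0 0 -0.08 0.185 -0.024 0 0;0 0 -0.087 0.2 -0.026 0 0;0 0 -0.094 0.216 -0.028 0 0;0 0 -0.1 0.231 -0.03 0 0;0 0 -0.107 0.246 -0.032 0 0;0 0 -0.114 0.262 -0.034 0 0;0 0 -0.12 0.277 -0.036 0 0;0 0 -0.127 0.293 -0.038 0 0;0 0 -0.134 0.308 -0.04 0 0")

```text
time_s: 21.52
eef_pos: [591.9, -312.8, 78.0]
ee_rot: [-0.003, 0.702, 0.712, -0.004]
force: [-2.0, -0.4, -2.9]
grip_width: 0.144
grip_force: 78.7
```

```bash
python3 -c "
from go import *
print(*nose_now(),sep='\n')"
```

```text
[12.54  0.55  2.37]
(np.float64(0.78), np.float64(0.57), np.float64(-0.01))
[ 591.88 -312.8    78.02]
[-2.   -0.42 -2.86]
[-0.099  0.354 -0.107]
0.14361512137175955
```

step_arm(commands="0 0 -0.003 0.007 -0.001 0 0;0 0 -0.007 0.014 -0.002 0 0;0 0 -0.01 0.021 -0.003 0 0;0 0 -0.013 0.028 -0.004 0 0;0 0 -0.017 0.035 -0.005 0 0;0 0 -0.02 0.043 -0.006 0 0;0 0 -0.024 0.05 -0.007 0 0;0 0 -0.027 0.058 -0.008 0 0;0 0 -0.03 0.066 -0.009 0 0;0 0 -0.034 0.076 -0.01 0 0;0 0 -0.034 0.084 -0.01 0 0;0 0 -0.034 0.09 -0.01 0 0;0 0 -0.034 0.09 -0.01 0 0;0 0 -0.034 0.09 -0.01 0 0")

```text
time_s: 22.68
eef_pos: [591.5, -312.8, 77.3]
ee_rot: [0.0, 0.702, 0.712, -0.0]
force: [-2.0, -0.8, -1.4]
grip_width: 0.146
grip_force: 78.8
```

```bash
python3 -c "
from go import *
print(*nose_now(),sep='\n')"
```

```text
[12.54  0.52  2.36]
(np.float64(0.78), np.float64(0.0), np.float64(-0.01))
[ 591.54 -312.83   77.26]
[-1.97 -0.79 -1.41]
[-0.109  0.358 -0.15 ]
0.14601256002538676
```

step_arm(commands="0 0 0 0.008 0 0 0;0 0 0 0.016 0 0 0;0 0 -0.005 0.024 0 0 0;0 0 -0.01 0.032 0 0 0;0 0 -0.015 0.04 0 0 0;0 0 -0.02 0.04 0 0 0;0 0 -0.02 0.04 0 0 0;0 0 -0.02 0.04 0 0 0")

```text
time_s: 23.35
eef_pos: [591.5, -312.9, 77.2]
ee_rot: [0.0, 0.702, 0.712, 0.0]
force: [-3.7, 0.5, 4.7]
grip_width: 0.148
grip_force: 79.6
```

```bash
python3 -c "
from go import *
print(*nose_now(),sep='\n')"
```

```text
[12.56  0.47  2.31]
(np.float64(0.78), np.float64(-0.03), np.float64(-0.03))
[ 591.54 -312.87   77.17]
[-3.66  0.52  4.73]
[ 0.121  0.462 -0.157]
0.14759768397213338
```

Seated firmly at TCP z = 77.2 (≈7 N), flat. I'll relax the grip, open and retreat.

step_arm(commands="0 0 0 -0.015 0 0 0;0 0 0 -0.02 0 0 0;0 0 0 -0.02 0 0 0;0 0 0 -0.02 0 0 0", newtons=20)

```text
time_s: 23.68
eef_pos: [591.5, -312.9, 77.2]
ee_rot: [0.0, 0.702, 0.712, 0.0]
force: [-0.6, 0.7, 5.3]
grip_width: 0.148
grip_force: 79.6
```

step_arm(commands="0.2 0 0 0 0 0 0;0.25 0 0 0 0 0 0;0.3 0 0 0 0 0 0;0.4 0 0 0 0 0 0;0.5 0 0 0 0 0 0;0.5 0 0 0 0 0 0;0.5 0 0 0 0 0 0;0.5 0 0 0 0 0 0")

```text
time_s: 24.35
eef_pos: [591.3, -312.8, 76.9]
ee_rot: [0.0, 0.702, 0.712, -0.0]
force: [-0.4, -0.6, -0.3]
grip_width: 0.5
grip_force: 0.0
```

step_arm(commands="0.5 0 0 -0.5 0 0 0;0.5 0 0 -1.5 0 0 0;0.5 0 0 -3 0 0 0;0.5 0 0 -5 0 0 0;0.5 0 0 -8 0 0 0;0.5 0 0 -12 0 0 0;0.5 0 0 -15 0 0 0;0.5 -5 -8 -16 0 0 0;0.5 -5 -12 -16 0 0 0;0.5 -5 -16 -16 0 0 0;0.5 0 -20 -16 0 0 0;0.5 4 -23 -16 0 0 0;0.5 8 -25 -16 0 0 0;0.5 12 -25 -16 0 0 0;0.5 16 -25 -16 0 0 0;0.5 20 -25 -16 0 0 0;0.5 24 -25 -16 0 0 0;0.5 24 -25 -16 0 0 0;0.5 24 -25 -16 0 0 0")

```text
time_s: 25.93
eef_pos: [337.0, -71.3, 237.9]
ee_rot: [0.0, 0.701, 0.714, 0.001]
force: [1.0, -2.6, 0.6]
grip_width: 0.505
grip_force: 0.0
```

Run:
```python
from go import *
s=sense();print(s["eef_pos"],s["force"],s["time_s"])
a=capture("side");b=capture("top")
f=lambda im,c,r,w,h:cv2.resize(im[r:r+h,c:c+w,::-1],(400,400),interpolation=cv2.INTER_CUBIC)
cv2.imwrite("pics/end.png",np.hstack([f(a,240,140,80,80),f(b,350,150,80,80)]))
```

```text
[336.99630151 -71.33064215 237.91792135] [ 1.03399739 -2.62051817  0.58388922] 25.9333
```

View pics/end.png

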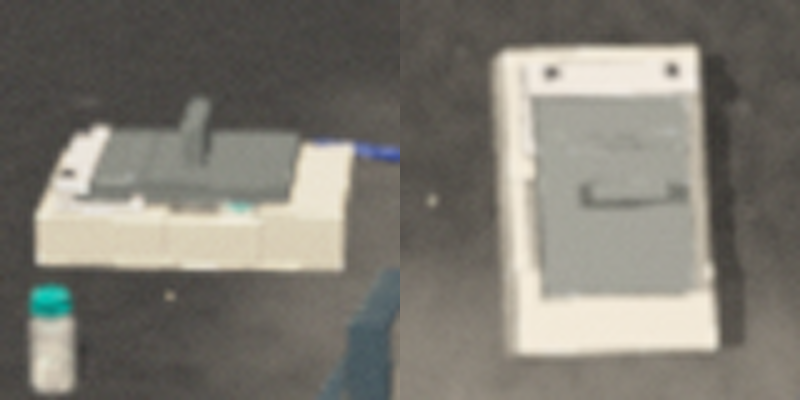

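The board lies flat in the tray. Its nose centre is at crop column 612 and the rail screws' midpoint is at 611.5, so it is centred. It is also square, and the vial is untouched. Handing in.

```bash
python3 -c "
from rig import *
print(finish_job())"
```

```text
the job is handed in; nothing more can be done
None
```

I closed the tray and handed the job in at about 26 s. The board's tongue is home in the groove, and it lies flat, centred and square on the ledge, released. The highest wrist-force reading between moves was about 6 N, and the bottles and vial were left alone; the hand-in returned no verdict.

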